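# Post the spent flat packs through the collecting box's slot

### The arm

A 7-joint arm with a two-finger parallel gripper is mounted at the origin on the work surface. World frame = base frame: x ahead of the robot, y to its left, z up, the work surface at z = 0. Lengths are in m, angles in rad, forces in N, time in s.
With the tool pointing down it reaches from about 0.4 to 0.85 m from the base axis. Payload 10.4 kg.
Tool frame: the origin (TCP) lies on the front face of the gripper's body, between the roots of the fingers; the fingertips stand 70 mm ahead of it and the grasp point (between the pads) lies 51 mm ahead of it; z points along the fingers, y is the line along which they close (so a half turn about z gives the same grasp; the last joint's range is limited). The gripper opens to 87 mm and grips with 3 to 60 N. Pads are 19 mm wide; open, the fingers measure 117 mm over their backs; the gripper's body (75 mm by 190 mm) begins 51 mm behind the grasp point.
Start: joints at [-1.196, 0.332, -0.065, 1.46, 0.022, 1.35, -0.088], TCP at [0.242, 0.576, 0.292] pointing down, gripper open.
Joint ranges: [-2.6, 2.6], [-0.5, 2.12], [-1.47, 1.34], [0.16, 2.42], [-1.27, 4.41], [0.06, 2.06], [-2.6, 2.6]. Speed limits (rad/s): [2.22, 2.22, 2.79, 2.79, 3.14, 3.14, 3.14].

### API

Orientations are given as a unit quaternion [x, y, z, w].
In Python, from bench import bot, capture, camera_model gives the robot as it stands. The module is installed in compiled form; this text tells all that it offers.
- The arm moves only by the shell command python3 -m crank 'ROWS' [OPENING] [FORCE]. ROWS is text: rows parted by semicolons, each of 6 numbers parted by spaces: the shift along the tool's x, y, z as a fraction of full scale, then the turn, a rotation vector about the tool's x, y, z as a fraction of full scale. In form: tx ty tz wx wy wz; .... A call has 1 to 12 rows; each row is the pose to reach, as a shift and turn from the pose commanded when the call began, along the tool's axes at that moment; what a row does not reach only later rows make up. Full scale, the value 1, is 100 cm for a shift and pi/4 rad for a turn. A row lasts 1/12 s, in which the tool goes at most 41.7 mm and 7.16 degrees, less where a joint would pass 70% of its speed; a pose out of reach is approached as far as the arm can. A call with a number of a shift or a turn outside -1 to 1 is refused whole. A call with a gripper value outside its range is refused whole. OPENING is the opening, from -1 (shut) to 1 (fully open), set as the call begins (- or left out, the last holds). The fingers move at their own pace and stop on an object; FORCE is the grip in N (left out, the last holds). Time passes only in rows, so rows that repeat a pose let the fingers close. It gives the time, the measured TCP pose, the force, the opening and the grip force at its end, in the units of the state.
- bot.state(): the state, without advancing time (a new reading comes with each control period).
- capture(name): name is "scene" or "top" or "wrist"; returns (picture, depth): 384x512x3 uint8, red, green, blue; 384x512 float32, m along the optical axis (not along the pixel's ray), 0 where there is no reading.
- camera_model(name): a dict with "fx", "fy", "cx", "cy" (pixels), "dist" ([k1, k2, p1, p2, k3] as OpenCV has them; the pictures are not rectified), "R" (3x3) and "t" (3): a world point X has camera coordinates R X + t; the wrist camera has in their place "tool_from_camera" (4x4, takes a point from camera to tool coordinates, whose origin is the TCP and whose axes are the flange's). Camera axes: x right, y down, z forward; pixel columns grow to the right and rows downward; lengths in m; the calibration is good to about 2 mm. A picture is of the moment at which its call begins: read the wrist's pose just before it. camera_model takes no time and is no camera call.
- bot.job_done(): hands the job in; it is judged then, once.
The state is a dict: "clock": time; "q": joint angles; "dq": joint speeds; "effort": joint torques, N m; "position": TCP position; "ee_rot": TCP orientation; "ft_force": force on the tool from outside, world axes, zero at the start; "moment": the same for the moment, N m; "finger_gap": finger opening in m; "gripper_force": force on a finger pad.
Only numpy, scipy, OpenCV 4.12 (cv2) and the standard library are available. Lean on these libraries where they do the work, as an engineer would, in place of code of your own. Each camera call takes 0.05 s, during which the arm holds its last target. There are 200 camera calls.

### The job

Put the two spent flat battery packs that lie loose on the bench into the collecting box: tip each one edge-on and post it through the slot in the sloping hood until it has dropped right inside and the dust flap has swung shut. They are lithium packs, so do not force them or press hard on the slotted plate: if one meets the edge, ease back and feel for the opening. Leave the pack in the charger and the other things on the bench where they are.

Things in the scene. Friction and masses are not known exactly. Their poses are not given: they have to be found in the camera images.
- pack_a_mid (a point): the centre (half-way up) of a spent flat lithium pack lying flat on the bench: rigid dark box with a grey wrap, 76 mm long (its x axis) x 46 mm wide (its y axis) x 9 mm thick (its z axis), about 85 g. Either end may go in first and either face may be up
- pack_b_mid (a point): the same for the second spent pack, equal in every way to the first, also lying flat on the bench
- pack_a: the first spent pack itself; origin at the centre of its underside, axes as for its centre point
- pack_b: the second spent pack itself; origin at the centre of its underside, axes as for its centre point
- collecting_box: the collecting box, fixed and locked: clear acrylic walls, 4 mm, under a grey steel hood; 180 mm deep (x), 160 wide (y). Origin: centre of its underside; front looks along its -x, which points roughly to the robot's left (+y); z up. Front wall 130 mm high; from its top the hood slopes up and back at 28 deg from level for 75 mm, then is flat, 165 mm above the bench. Inner floor 6 mm up
- slot_plate: the sloping front part of the hood, a 2.5 mm steel plate with the slot in it; origin and axes as for the slot point. Once the middle of a pack is past the slot's lower edge it tips by itself and mostly falls in; if it hangs in the slot it must be pushed on, along its length, from its outer end
- slot (a point): the slot's centre on the plate's outer face, 149 mm above the bench. Axes: x up the slope (towards the box's back), y along the slot, z squarely out. Slot 52 mm long (y), 13 mm high (x). A pack goes in end first, its 46 mm width along the slot, heading into the box and 40 deg below level (35 to 60 fits); it then has about 1 mm to spare above and below, 3 mm at each side. Free space inside
- flap (a joint): angle of the thin metal dust flap behind the slot, hinged along the slot's upper edge: 0 = shut, grows to about 1.9 as it is pushed inwards. A weak spring (under 0.5 N at its free edge) shuts it again once nothing is in the slot
- charger: a black desktop charger, 110 x 85 mm, fixed to the bench, with a shallow bay 14 mm above the bench. Origin: centre of its underside
- charging_pack: a sound pack of the very same kind, lying in the charger's bay; it stays there. Origin: centre of its underside
- round_cell: a round cell: steel cylinder, 33 mm across, 60 mm tall, standing upright near the packs. Origin: centre of its underside
- block_cell: a block battery 26 x 18 mm, 49 mm tall with its two studs, standing upright near the packs. Origin: centre of its underside
- insulator: a brown glazed porcelain spool insulator, 75 mm across, 75 mm tall, standing. Origin: centre of its underside
- regulator: a fan regulator: ivory disc 88 mm across and 26 mm thick with a black knob on top (51 mm high in all). Origin: centre of its underside
- pocket_meter: a hand-held meter lying on its back, grey, 165 x 78 x 32 mm (41 mm over its dial). Origin: centre of its underside
- screwdriver: a screwdriver with a green handle lying on the bench near the robot, about 200 mm long. Origin: on its underside
- tape_roll: a roll of black tape, 66 mm across, 18 mm high, lying flat near the robot. Origin: centre of its underside
Mind the look-alikes: they are no part of the job. Leave any turquoise look-alike of the pack_a alone.

How it is judged:
By the outcome, as a careful person would: the job done as asked, in the order asked, and still so for the second after the job is handed in, with the robot touching nothing.
It also fails if it takes over 67 s, if anything falls off the work surface, if the arm or the gripper's body presses on something with over 40 N, if the wrist force passes 120 N, or if a joint passes its speed limit or range.

## Working session

There is one attempt and no reset: what is moved stays moved. The work goes in short steps, Python scripts to look and compute and a shell command to move; the robot and the scene stay as the last step left them, time stands still between calls to the robot, and variables do not carry over. Pictures are saved under pics/ and viewed, at most 10 in all, crops included, and the job is handed in when it is done.

```bash
mkdir -p pics; python3 - <<'E'
from bench import bot,capture,camera_model
import cv2,numpy as np
s=bot.state();print(s['clock'],s['position'],s['ee_rot'],s['finger_gap'])
for n in('scene','top'):
    p,d=capture(n);np.savez(n+'0.npz',p=p,d=d)
    m=camera_model(n);print(n,m)
    cv2.imwrite(f'pics/{n}0.png',cv2.resize(p[:,:,::-1],(800,600)))
print(camera_model('wrist'))
E
```

```text
0.0 [0.24197597 0.57593113 0.29143634] [ 1.97536312e-01  9.80295305e-01 -7.14325161e-04 -1.03294066e-04] 0.08708626577776826
scene {'fx': 424.9913882793379, 'fy': 424.9913882793379, 'cx': 258.51746278298015, 'cy': 185.37751713933918, 'dist': array([-0.01287291,  0.        ,  0.        ,  0.        ,  0.        ]), 'R': array([[-5.01571493e-01,  8.65116046e-01, -5.14772813e-04],
       [ 7.05313385e-01,  4.08577412e-01, -5.79307801e-01],
       [-5.00958149e-01, -2.90927354e-01, -8.15108709e-01]]), 't': array([ 0.19187631, -0.33982289,  1.69988164])}
top {'fx': 400.20293089706126, 'fy': 400.20293089706126, 'cx': 252.24081781550228, 'cy': 198.91237794581804, 'dist': array([0.04168088, 0.        , 0.        , 0.        , 0.        ]), 'R': array([[-0.02426515, -0.99959462, -0.01489272],
       [-0.98021424,  0.02671676, -0.19612817],
       [ 0.19644655,  0.00983898, -0.98046517]]), 't': array([0.09717788, 0.56564534, 0.96626155])}
{'fx': 289.46409185434044, 'fy': 289.46409185434044, 'cx': 252.73036345109713, 'cy': 189.11092999550422, 'dist': array([-0.01377695,  0.        ,  0.        ,  0.        ,  0.        ]), 'tool_from_camera': array([[-5.18543913e-04, -9.53568828e-01, -3.01174735e-01,
         8.28831391e-02],
       [ 9.99999853e-01, -4.47008631e-04, -3.06434536e-04,
         3.12241529e-04],
       [ 1.57578716e-04, -3.01174850e-01,  9.53568920e-01,
        -9.35854998e-02],
       [ 0.00000000e+00,  0.00000000e+00,  0.00000000e+00,
         1.00000000e+00]])}
```

View pics/top0.png

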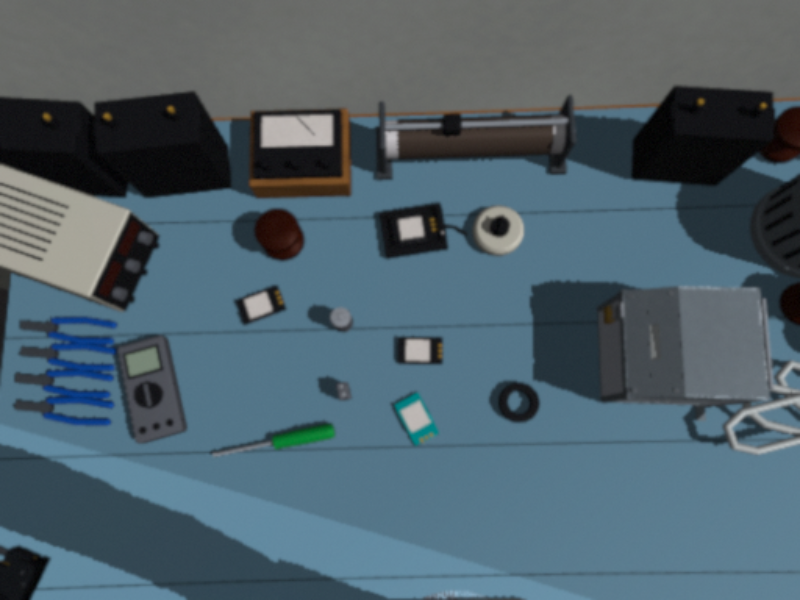

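View pics/scene0.png

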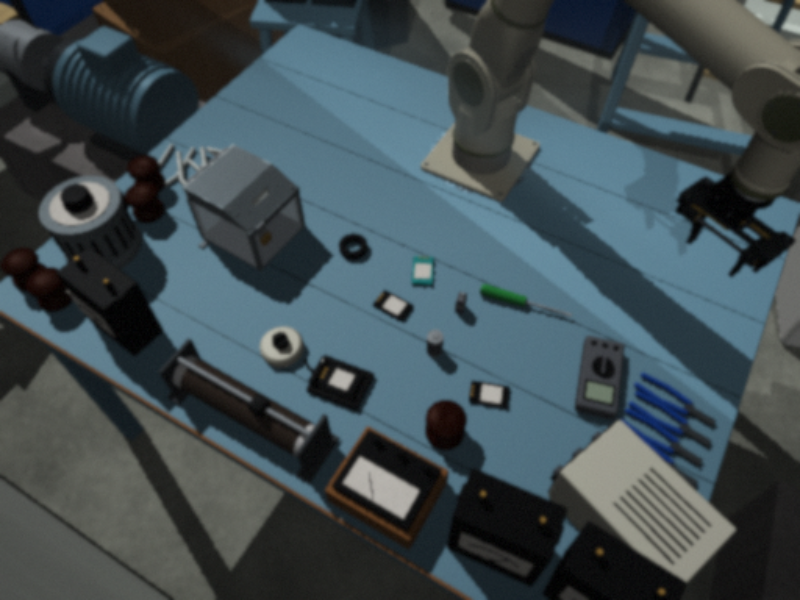

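Top view (800x600 px): three dark packs of the right size: (261,304), (420,350), and one in the charger at (412,228). There is also a turquoise look-alike at (415,417). The two dark loose ones, (261,304) and (420,350), fit the description. The box is at (690,345), with its slope on the left side and a streak (the slot) at about (652,340).

```bash
cat > h.py <<'E'
import numpy as np,cv2
from bench import bot,capture,camera_model
from scipy.spatial.transform import Rotation as Ro
def pose():
    s=bot.state();return np.array(s['position']),Ro.from_quat(s['ee_rot']).as_matrix()
def cam(n):
    m=camera_model(n);K=np.array([[m['fx'],0,m['cx']],[0,m['fy'],m['cy']],[0,0,1]])
    if n=='wrist':
        p,R=pose();T=m['tool_from_camera'];Rc=R@T[:3,:3];c=R@T[:3,3]+p
    else: Rc=m['R'].T;c=-Rc@m['t']
    return K,m['dist'],Rc,c   # world = Rc X + c
def rays(C,uv):
    n=cv2.undistortPoints(np.float64(uv).reshape(-1,1,2),C[0],C[1])[:,0]
    return np.c_[n,np.ones(len(n))]@C[2].T
def onz(C,uv,z):
    r=rays(C,uv);return C[3]+r*((z-C[3][2])/r[:,2])[:,None]
def depthpts(C,uv,d):
    return C[3]+rays(C,uv)*np.asarray(d)[:,None]
E
python3 - <<'E'
from h import *
f=np.load('top0.npz');p,d=f['p'],f['d'];C=cam('top')
g=p.max(2)
k=800/512
for n,(u,v) in dict(a=(261,304),b=(420,350)).items():
    u,v=int(u/k),int(v/k);w=24
    hsv=cv2.cvtColor(p,cv2.COLOR_RGB2HSV)
    roi=np.zeros(g.shape,np.uint8);sub=(slice(v-w,v+w),slice(u-w,u+w))
    m=((g<70)|(hsv[...,1]<70)).astype(np.uint8);roi[sub]=m[sub]
    cs,_=cv2.findContours(roi,cv2.RETR_EXTERNAL,cv2.CHAIN_APPROX_NONE)
    c=max(cs,key=cv2.contourArea)
    P=onz(C,c[:,0],0.009)
    r=cv2.minAreaRect((P[:,:2]*1000).astype(np.float32));print(n,r, np.median(depthpts(C,[(u,v)],[d[v,u]]),0))
im=p[165:275,340:512,::-1];im=cv2.resize(im,None,fx=4,fy=4)
a=p[165:275,130:300,::-1];a=cv2.resize(a,None,fx=4,fy=4)
cv2.imwrite('pics/c1.png',cv2.resize(np.r_[a[:, :680],im[:, :680]],(545,600+0*1)) if 0 else cv2.resize(np.r_[a,im[:,:680]],None,fx=.68,fy=.68))
# slope plane
vv,uu=np.mgrid[195:250,408:428]
P=depthpts(C,np.c_[uu.ravel(),vv.ravel()],d[vv,uu].ravel())
for row in (190,205,220,235,250):
    print(row,[tuple(np.round(depthpts(C,[(x,row)],[d[row,x]])[0],3)) for x in (390,395,405,412,417,422,428,434,440,485)])
E
```

```text
a ((595.922119140625, 313.407958984375), (45.953243255615234, 78.40580749511719), 19.663286209106445) [0.59751911 0.31211412 0.00769293]
b ((508.880859375, 43.04634094238281), (79.40486145019531, 42.590816497802734), 88.48387908935547) [0.36699291 0.07251925 1.05977202]
190 [(np.float64(0.578), np.float64(-0.263), np.float64(0.072)), (np.float64(0.57), np.float64(-0.262), np.float64(0.11)), (np.float64(0.563), np.float64(-0.275), np.float64(0.137)), (np.float64(0.562), np.float64(-0.289), np.float64(0.143)), (np.float64(0.56), np.float64(-0.298), np.float64(0.15)), (np.float64(0.559), np.float64(-0.308), np.float64(0.152)), (np.float64(0.557), np.float64(-0.317), np.float64(0.161)), (np.float64(0.556), np.float64(-0.329), np.float64(0.165)), (np.float64(0.555), np.float64(-0.342), np.float64(0.166)), (np.float64(0.552), np.float64(-0.44), np.float64(0.166))]
205 [(np.float64(0.536), np.float64(-0.251), np.float64(0.098)), (np.float64(0.534), np.float64(-0.26), np.float64(0.105)), (np.float64(0.528), np.float64(-0.272), np.float64(0.137)), (np.float64(0.526), np.float64(-0.285), np.fl
[... 1481 characters left out ...]
loat64(-0.329), np.float64(0.168)), (np.float64(0.452), np.float64(-0.426), np.float64(0.165))]
250 [(np.float64(0.431), np.float64(-0.257), np.float64(0.047)), (np.float64(0.428), np.float64(-0.257), np.float64(0.084)), (np.float64(0.425), np.float64(-0.262), np.float64(0.134)), (np.float64(0.424), np.float64(-0.276), np.float64(0.141)), (np.float64(0.423), np.float64(-0.284), np.float64(0.147)), (np.float64(0.423), np.float64(-0.293), np.float64(0.152)), (np.float64(0.422), np.float64(-0.304), np.float64(0.157)), (np.float64(0.422), np.float64(-0.315), np.float64(0.162)), (np.float64(0.421), np.float64(-0.326), np.float64(0.165)), (np.float64(0.419), np.float64(-0.422), np.float64(0.165))]
```

View pics/c1.png

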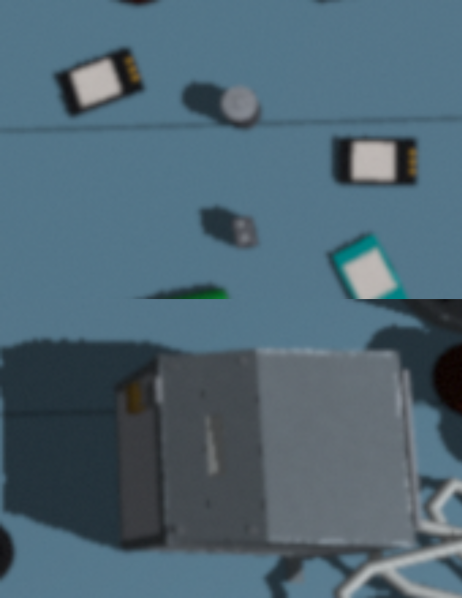

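The crop shows the two loose dark packs with pale labels at crop px (98,82) and (375,160), which are my targets. The turquoise one at (370,270) is left alone. The slot is the streak at crop (212,445). Now I'll work out the approach over pack a, gripping at its +y end.

```bash
cat >> h.py <<'E'
def frame(z,y):
    z=np.array(z,float);z/=np.linalg.norm(z);y=np.array(y,float);y-=z*(y@z);y/=np.linalg.norm(y)
    return np.c_[np.cross(y,z),y,z]
def row(p,R):
    p0,R0=pose();t=R0.T@(np.array(p)-p0);w=Ro.from_matrix(R0.T@R).as_rotvec()/(np.pi/4)
    print('row',np.round(t,4),np.round(w,3),'rows>=',np.round(np.linalg.norm(t)/.0417,1),np.round(np.linalg.norm(w)*45/7.16,1))
E
python3 - <<'E'
from h import *
row([.5865,.340,.20],frame([0,0,-1],[.942,.336,0]))
E
```

```text
row [-0.409  -0.084   0.0917] [-1.000e-03  1.000e-03  1.057e+00] rows>= 10.3 6.6
```

```bash
python3 -m crank '-0.409 -0.084 0.092 0 0 1;-0.409 -0.084 0.092 0 0 1;-0.409 -0.084 0.092 0 0 1;-0.409 -0.084 0.092 0 0 1;-0.409 -0.084 0.092 0 0 1;-0.409 -0.084 0.092 0 0 1;-0.409 -0.084 0.092 0 0 1;-0.409 -0.084 0.092 0 0 1;-0.409 -0.084 0.092 0 0 1;-0.409 -0.084 0.092 0 0 1;-0.409 -0.084 0.092 0 0 1;-0.409 -0.084 0.092 0 0 1' 1 20
python3 - <<'E'
from h import *
C=cam('wrist');p,d=capture('wrist');np.savez('w1.npz',p=p,d=d)
cv2.imwrite('pics/w1.png',p[:,:,::-1])
q,_,_,_=0,0,0,0
P=C[2].T@(np.array([.596,.3134,.009])-C[3]);print('expect px',cv2.projectPoints(P.reshape(1,3),np.zeros(3),np.zeros(3),C[0],C[1])[0].ravel())
E
```

```text
clock: 1.1
position: [0.5896, 0.3355, 0.1984]
ee_rot: [0.56, 0.828, -0.002, 0.001]
ft_force: [-1.5, -0.3, -0.1]
finger_gap: 0.0869
gripper_force: 0.0
expect px [250.57892202 203.76751524]
```

View pics/w1.png

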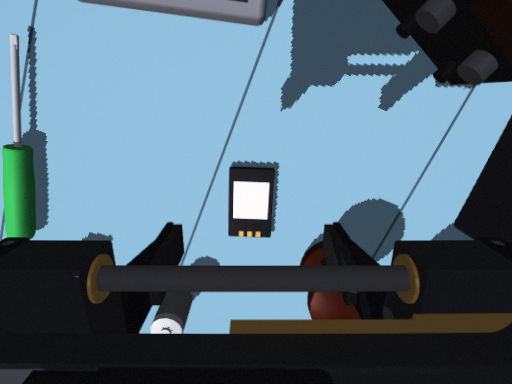

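Wrist picture: pack a is at (251,202), where the top-view estimate put it. The round cell is at (168,330) and the insulator at about (330,300), both near the gripper's body, so I'll check clearance before going down.

```bash
python3 - <<'E'
from h import *
f=np.load('w1.npz');p=f['p'];C=cam('wrist')
g=p.max(2);m=np.zeros(g.shape,np.uint8);hsv=cv2.cvtColor(p,cv2.COLOR_RGB2HSV)
s=(slice(155,245),slice(220,290));mm=((g<60)|(hsv[...,1]<60)|((hsv[...,0]<30)&(hsv[...,1]>90))).astype(np.uint8);m[s]=mm[s]
cs,_=cv2.findContours(m,cv2.RETR_EXTERNAL,cv2.CHAIN_APPROX_NONE);c=max(cs,key=cv2.contourArea)
r=cv2.minAreaRect((onz(C,c[:,0],.009)[:,:2]*1000).astype(np.float32));print(r)
# insulator / round cell from top camera depth
f=np.load('top0.npz');p,d=f['p'],f['d'];T=cam('top')
for n,(u,v) in dict(ins=(278,234),rc=(341,319)).items():
    u,v=int(u/1.5625),int(v/1.5625)
    vv,uu=np.mgrid[v-22:v+22,u-22:u+22];P=depthpts(T,np.c_[uu.ravel(),vv.ravel()],d[vv,uu].ravel())
    h=P[:,2].copy();top=P[(h>.045)&(h<.09)&(d[vv,uu].ravel()>0)]
    print(n,len(top),top.min(0),top.max(0))
    q,R=pose();L=(top-np.array([.587,.34,0]))@R;print('  tool-frame extents rel. grasp',L.min(0)[:2],L.max(0)[:2])
E
```

```text
((593.8523559570312, 317.0707092285156), (45.41844940185547, 77.90200805664062), 19.741188049316406)
ins 659 [0.67306059 0.23768515 0.05801757] [0.7462638  0.31301394 0.08141744]
  tool-frame extents rel. grasp [-0.14468365  0.05267275] [-0.06882567  0.12545697]
rc 139 [0.54520715 0.15464187 0.04551839] [0.57779549 0.18628166 0.06424731]
  tool-frame extents rel. grasp [-0.16425965 -0.10363064] [-0.13098647 -0.07176008]
```

```bash
python3 - <<'E'
from h import *
row([.585,.3425,.0725],frame([0,0,-1],[.941,.338,0]))
E
```

```text
row [ 0.0052 -0.0007  0.1265] [-0.002  0.002  0.05 ] rows>= 3.0 0.3
```

```bash
python3 -m crank '0.005 -0.001 0.09 0 0 0.05;0.005 -0.001 0.09 0 0 0.05;0.005 -0.001 0.09 0 0 0.05;0.005 -0.001 0.11 0 0 0.05;0.005 -0.001 0.12 0 0 0.05;0.005 -0.001 0.126 0 0 0.05;0.005 -0.001 0.126 0 0 0.05;0.005 -0.001 0.126 0 0 0.05' 1 20
python3 -m crank '0 0 0 0 0 0;0 0 0 0 0 0;0 0 0 0 0 0;0 0 0 0 0 0;0 0 0 0 0 0;0 0 0 0 0 0;0 0 0 0 0 0;0 0 0 0 0 0' -1 25
```

```text
clock: 1.82
position: [0.5841, 0.3451, 0.0755]
ee_rot: [0.574, 0.819, 0.001, 0.0]
ft_force: [0.8, -0.7, 0.2]
finger_gap: 0.0867
gripper_force: 0.0
clock: 2.48
position: [0.5838, 0.3446, 0.0743]
ee_rot: [0.574, 0.819, 0.0, -0.0]
ft_force: [-0.3, 0.7, 0.2]
finger_gap: 0.0452
gripper_force: 25.0
```

```bash
python3 - <<'E'
from h import *
R=frame([0,0,-1],[1,0,0])
row([.55,.05,.38],R); row([.494,-.36,.40],R)
E
```

```text
row [-0.2653 -0.1323 -0.3058] [ 0.    -0.     0.444] rows>= 10.2 2.8
row [-0.6316 -0.3249 -0.3258] [ 0.    -0.     0.444] rows>= 18.7 2.8
```

```bash
python3 -m crank '0 0 -0.03 0 0 0;0 0 -0.07 0 0 0;0 0 -0.11 0 0 0;-0.265 -0.132 -0.306 0 0 0.444;-0.265 -0.132 -0.306 0 0 0.444;-0.265 -0.132 -0.306 0 0 0.444;-0.265 -0.132 -0.306 0 0 0.444;-0.265 -0.132 -0.306 0 0 0.444;-0.265 -0.132 -0.306 0 0 0.444;-0.265 -0.132 -0.306 0 0 0.444;-0.265 -0.132 -0.306 0 0 0.444;-0.265 -0.132 -0.306 0 0 0.444'
python3 - <<'E'
from h import *
R=frame([0,0,-1],[1,0,0])
row([.494,-.36,.40],R);print(bot.state()['finger_gap'])
E
```

```text
clock: 3.48
position: [0.55, 0.0453, 0.3835]
ee_rot: [0.709, 0.705, 0.001, 0.001]
ft_force: [-0.1, 0.3, -0.4]
finger_gap: 0.045
gripper_force: 25.0
row [-0.4056 -0.0538 -0.0168] [ 0.005 -0.    -0.007] rows>= 9.8 0.1
0.04496450808953519
```

```bash
python3 -m crank '-0.405 -0.054 -0.017 0 0 0;-0.405 -0.054 -0.017 0 0 0;-0.405 -0.054 -0.017 0 0 0;-0.405 -0.054 -0.017 0 0 0;-0.405 -0.054 -0.017 0 0 0;-0.405 -0.054 -0.017 0 0 0;-0.405 -0.054 -0.017 0 0 0;-0.405 -0.054 -0.017 0 0 0;-0.405 -0.054 -0.017 0 0 0;-0.405 -0.054 -0.017 0 0 0;-0.405 -0.054 -0.017 0 0 0;-0.405 -0.054 -0.017 0 0 0'
python3 - <<'E'
from h import *
q,R=pose();print(q)
C=cam('wrist');p,d=capture('wrist');np.savez('w2.npz',p=p,d=d,Rc=C[2],c=C[3])
cv2.imwrite('pics/w2.png',p[:,:,::-1])
E
```

```text
clock: 4.48
position: [0.4947, -0.3569, 0.3969]
ee_rot: [0.709, 0.705, -0.001, -0.0]
ft_force: [0.4, 0.7, -0.6]
finger_gap: 0.0448
gripper_force: 25.0
[ 0.49469642 -0.35688223  0.3968961 ]
```

View pics/w2.png

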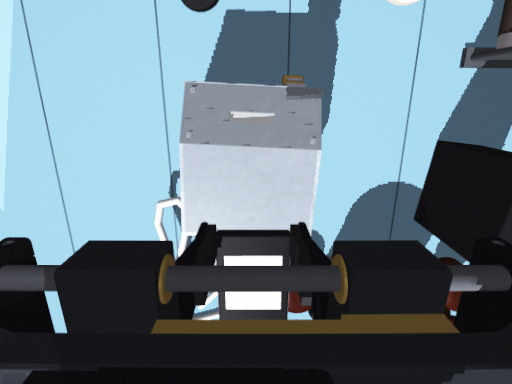

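The slot is the bright streak at about (253,114) on the slope, whose corners are near (186,83), (321,91), (182,146) and (320,150). The held pack shows at (252,270), square in the gripper. I'll measure the slot in an enlarged crop.

```bash
python3 - <<'E'
from h import *
f=np.load('w2.npz');p,d=f['p'],f['d'];C=list(cam('wrist'));C[2]=f['Rc'];C[3]=f['c']
g=p.min(2);print(np.median(g[95:130,200:225]),g[108:120,253])
cv2.imwrite('pics/c2.png',cv2.resize(p[75:160,172:332,::-1],None,fx=5,fy=5,interpolation=cv2.INTER_CUBIC))
m=np.zeros(g.shape,np.uint8);s=(slice(102,126),slice(215,290))
m[s]=(g[s]>np.median(g[95:130,200:225])+35)
cs,_=cv2.findContours(m,cv2.RETR_EXTERNAL,cv2.CHAIN_APPROX_NONE);c=max(cs,key=cv2.contourArea)
print(cv2.boundingRect(c))
# plane fit on slope via depth
vv,uu=np.mgrid[92:140,192:312];dd=d[vv,uu].ravel();P=depthpts(C,np.c_[uu.ravel(),vv.ravel()],dd);P=P[dd>0]
for i in range(4):
    o=P.mean(0);n=np.linalg.svd(P-o,full_matrices=False)[2][2];P=P[abs((P-o)@n)<.006]
n*=np.sign(n[2]);print('plane',o,n,'tilt',np.degrees(np.arccos(n[2])),'yaw',np.degrees(np.arctan2(n[0],n[1])),len(P))
def onpl(uv):
    r=rays(C,uv);return C[3]+r*(((o-C[3])@n)/(r@n))[:,None]
print('streak',onpl([(230,113.5),(275,114.5),(c[:,0,0].min(),114),(c[:,0,0].max(),114)]))
print('corners',onpl([(186,83),(321,91),(182,144),(320,149.5)]))
E
```

```text
138.0 [140 137 131 142 179 217 226 223 206 141 139 141]
(230, 111, 45, 7)
plane [ 0.49379602 -0.29296808  0.14845704] [0.02611197 0.46789124 0.88340022] tilt 27.94470926685194 yaw 3.194237195255844 5739
streak [[ 0.46907593 -0.29077966  0.14802864]
 [ 0.52076803 -0.29222005  0.1472636 ]
 [ 0.46908222 -0.29132156  0.14831547]
 [ 0.51962632 -0.29166931  0.14700565]]
corners [[ 0.41735251 -0.25668274  0.13149814]
 [ 0.57549486 -0.26645461  0.13199934]
 [ 0.41575738 -0.3226342   0.16647635]
 [ 0.57088344 -0.32980192  0.16568743]]
```

View pics/c2.png

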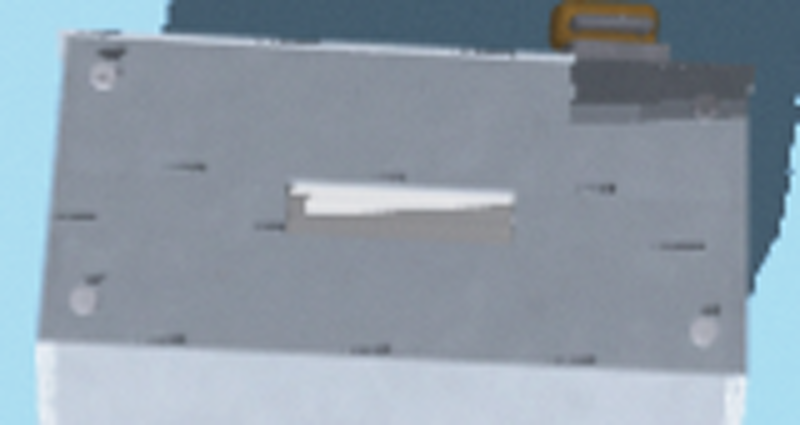

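The crop shows the whole slot: corners (288,181), (515,191), (514,243) and (287,234). Its lit upper part is the flap, shut.

```bash
python3 - <<'E'
from h import *
f=np.load('w2.npz');C=list(cam('wrist'));C[2]=f['Rc'];C[3]=f['c']
n=np.array([.0261,.4679,.8834]);o=np.array([.4938,-.2930,.1485])
def onpl(uv):
    r=rays(C,uv);return C[3]+r*(((o-C[3])@n)/(r@n))[:,None]
uv=(np.array([(288,181),(515,191),(514,243),(287,234)])+.5)/5-.5+[172,75]
S=onpl(uv);print(S,S.mean(0));print(np.linalg.norm(np.diff(S,axis=0),axis=1))
e=S[1]-S[0]+S[2]-S[3];print('yaw',np.degrees(np.arctan2(e[1],e[0])))
# held pack: bbox of dark pack in image -> depth
p=f['p'];d=f['d'];print(d[245:300:12,230:280:16])
E
```

```text
[[ 0.46812609 -0.28783921  0.14652508]
 [ 0.52034363 -0.29036673  0.14632104]
 [ 0.51988006 -0.3016079   0.15228871]
 [ 0.46803769 -0.29928668  0.15259094]] [ 0.49409687 -0.29477513  0.14943144]
[0.05227908 0.01273546 0.05189519]
yaw -2.667802129655534
[[0.17520358 0.17591943 0.17546205 0.1762995 ]
 [0.17909378 0.17806087 0.17749754 0.17812596]
 [0.08962006 0.09008952 0.08958533 0.08938064]
 [0.08694714 0.08708455 0.08670478 0.08722579]
 [0.188138   0.18677758 0.18672203 0.18635651]]
```

```bash
cat >> h.py <<'E'
SL=np.array([.4941,-.2948,.1494])
def post(s,th=45,tz=.0698,dx=0,dn=0):
    """tool pose: pad centre s short of the slot; dn = shift across pack thickness, dx along slot"""
    t=np.radians(th);e=np.array([.9988,-.049,0]);hx=np.array([-.049,-.9988,0])
    h=hx*np.cos(t)+[0,0,-np.sin(t)];z=-hx*np.sin(t)+[0,0,-np.cos(t)]
    R=frame(z,e);c=SL-.00125*np.array([.0230,.469,.883])
    return c-s*h-tz*R[:,2]+dx*R[:,1]-dn*R[:,2],R
E
python3 - <<'E'
from h import *
f=np.load('w2.npz');p,d=f['p'],f['d'];C=list(cam('wrist'));C[2]=f['Rc'];C[3]=f['c']
q,R=pose()
vv,uu=np.mgrid[236:305,225:285];dd=d[vv,uu].ravel();P=(depthpts(C,np.c_[uu.ravel(),vv.ravel()],dd)-q)@R
P=P[(P[:,2]>.05)&(P[:,2]<.085)];A=np.c_[P[:,0],np.ones(len(P))];print('pack top z(tool)=a*x+b',np.linalg.lstsq(A,P[:,2],rcond=None)[0],P.min(0),P.max(0))
row([.497,-.20,.37],R)
row(*post(.10))
print(post(.10)[0], post(.012)[0])
E
```

```text
pack top z(tool)=a*x+b [-0.0086967   0.06393947] [-0.04847024 -0.0191108   0.06213137] [0.00222079 0.01981171 0.06592647]
row [0.155  0.001  0.0269] [0. 0. 0.] rows>= 3.8 0.0
row [ 0.0809 -0.0007  0.1285] [-0.024  0.999  0.057] rows>= 3.6 6.3
[ 0.49511763 -0.27405722  0.26836295] [ 0.49206858 -0.33620795  0.20613755]
```

```bash
python3 -m crank '0.155 0 0.027 0 0 0;0.155 0 0.027 0 0 0;0.155 0 0.027 0 0.3 0;0.155 0 0.027 0 0.6 0.05;0.12 0 0.06 -0.02 1 0.057;0.081 -0.001 0.1 -0.024 1 0.057;0.081 -0.001 0.128 -0.024 1 0.057;0.081 -0.001 0.128 -0.024 1 0.057;0.081 -0.001 0.128 -0.024 1 0.057;0.081 -0.001 0.128 -0.024 1 0.057;0.081 -0.001 0.128 -0.024 1 0.057'
python3 - <<'E'
from h import *
row(*post(.10,tz=.0692));row(*post(.05,tz=.0692));row(*post(.014,tz=.0692))
p,d=capture('scene');k=p[90:180,95:215,::-1];cv2.imwrite('pics/s1.png',cv2.resize(k,None,fx=5,fy=5,interpolation=cv2.INTER_CUBIC))
E
```

```text
clock: 5.45
position: [0.4956, -0.2727, 0.269]
ee_rot: [0.668, 0.638, 0.276, -0.264]
ft_force: [-0.3, -0.2, 0.0]
finger_gap: 0.0449
gripper_force: 25.0
row [-0.0014 -0.0004  0.0001] [-0.003  0.001  0.002] rows>= 0.0 0.0
row [-0.0514 -0.0005  0.0002] [-0.003  0.001  0.002] rows>= 1.2 0.0
row [-0.0874 -0.0006  0.0002] [-0.003  0.001  0.002] rows>= 2.1 0.0
```

View pics/s1.png

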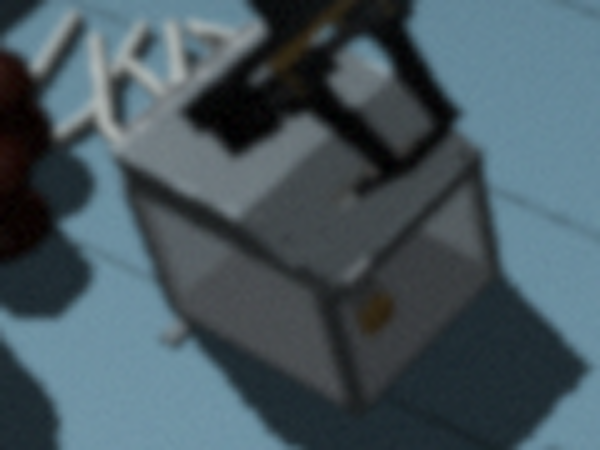

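The tilted gripper holds the pack just above the slot, at crop px (400,175). I'll ease it in slowly and watch the force.

```bash
python3 -m crank '-0.01 0 0 0 0 0;-0.02 0 0 0 0 0;-0.025 0 0 0 0 0;-0.029 0 0 0 0 0;-0.033 0 0 0 0 0;-0.037 0 0 0 0 0;-0.037 0 0 0 0 0'
python3 - <<'E'
from h import *
row(*post(.014,tz=.0692));print(bot.state()['ft_force'])
E
```

```text
clock: 6.08
position: [0.4936, -0.3001, 0.2424]
ee_rot: [0.669, 0.637, 0.277, -0.264]
ft_force: [0.5, 0.1, -0.1]
finger_gap: 0.0455
gripper_force: 25.0
row [-0.0493  0.0002  0.0007] [-0.001 -0.     0.   ] rows>= 1.2 0.0
[ 0.46791264  0.0816557  -0.12468995]
```

```bash
python3 -m crank '-0.004 0 0 0 0 0;-0.008 0 0 0 0 0;-0.012 0 0 0 0 0;-0.016 0 0 0 0 0;-0.016 0 0 0 0 0'
python3 - <<'E'
from h import *
row(*post(.014,tz=.0692));print(bot.state()['ft_force'])
E
```

```text
clock: 6.5
position: [0.493, -0.3115, 0.2309]
ee_rot: [0.669, 0.637, 0.277, -0.264]
ft_force: [0.1, 0.9, -0.4]
finger_gap: 0.0453
gripper_force: 25.0
row [-0.033   0.0003  0.0006] [-0.001 -0.    -0.   ] rows>= 0.8 0.0
[ 0.093954    0.92575854 -0.36619674]
```

```bash
python3 -m crank '-0.005 0 0 0 0 0;-0.01 0 0 0 0 0;-0.015 0 0 0 0 0;-0.019 0 0 0 0 0;-0.023 0 0 0 0 0;-0.027 0 0 0 0 0;-0.031 0 0 0 0 0;-0.031 0 0 0 0 0;-0.031 0 0 0 0 0'
python3 - <<'E'
from h import *
row(*post(.014,tz=.0692));print(bot.state()['ft_force'])
E
```

```text
clock: 7.25
position: [0.4922, -0.333, 0.2096]
ee_rot: [0.669, 0.637, 0.277, -0.264]
ft_force: [0.1, 0.6, -1.3]
finger_gap: 0.0456
gripper_force: 25.0
row [-0.0027  0.0001  0.0008] [-0.001 -0.     0.001] rows>= 0.1 0.0
[ 0.11032357  0.61681556 -1.30021102]
```

Past the middle with about 1 N. I'll ease the grip open a little, then wide, wait, and back off.

```bash
python3 -m crank '-0.002 0 0 0 0 0;-0.002 0 0 0 0 0;-0.002 0 0 0 0 0;-0.002 0 0 0 0 0;-0.002 0 0 0 0 0;-0.002 0 0 0 0 0;-0.002 0 0 0 0 0;-0.002 0 0 0 0 0' 0.5
python3 -m crank '0.02 0 -0.02 0 0 0;0.04 0 -0.05 0 0 0;0.06 0 -0.1 0 0 0;0.08 0 -0.15 0 0 0;0.08 0 -0.15 0 0 0;0.08 0 -0.15 0 0 0' 0.5
python3 - <<'E'
from h import *
p,d=capture('scene');k=p[90:180,95:215,::-1];cv2.imwrite('pics/s2.png',cv2.resize(k,None,fx=5,fy=5,interpolation=cv2.INTER_CUBIC))
E
```

```text
clock: 7.92
position: [0.4922, -0.3342, 0.2084]
ee_rot: [0.669, 0.638, 0.277, -0.264]
ft_force: [-0.3, 0.1, 0.3]
finger_gap: 0.0652
gripper_force: 0.0
clock: 8.42
position: [0.4895, -0.3854, 0.3746]
ee_rot: [0.669, 0.638, 0.277, -0.261]
ft_force: [-0.2, -0.1, 0.2]
finger_gap: 0.0649
gripper_force: 0.0
```

View pics/s2.png

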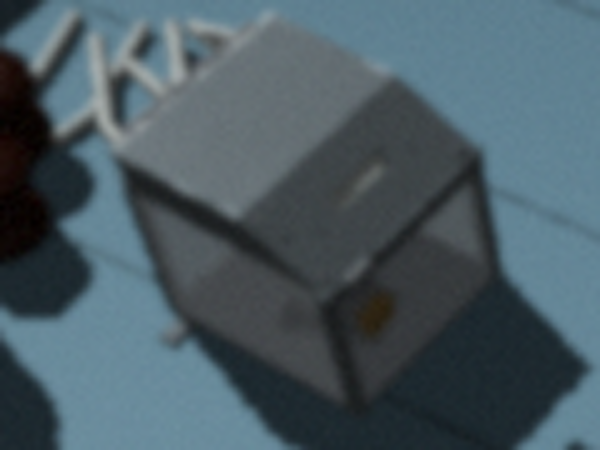

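Slot is clear, the flap is shut (streak at (362,185)), and a dark pack lies inside at (295,310). Next, pack b.

```bash
python3 - <<'E'
from h import *
row([.509,.073,.20],frame([0,0,-1],[1,-.02,0]))
E
```

```text
row [ 0.2028 -0.0038  0.4473] [ 0.02  -0.995 -0.034] rows>= 11.8 6.3
```

```bash
python3 -m crank '0.203 -0.004 0.447 0.02 -0.995 -0.034;0.203 -0.004 0.447 0.02 -0.995 -0.034;0.203 -0.004 0.447 0.02 -0.995 -0.034;0.203 -0.004 0.447 0.02 -0.995 -0.034;0.203 -0.004 0.447 0.02 -0.995 -0.034;0.203 -0.004 0.447 0.02 -0.995 -0.034;0.203 -0.004 0.447 0.02 -0.995 -0.034;0.203 -0.004 0.447 0.02 -0.995 -0.034;0.203 -0.004 0.447 0.02 -0.995 -0.034;0.203 -0.004 0.447 0.02 -0.995 -0.034;0.203 -0.004 0.447 0.02 -0.995 -0.034;0.203 -0.004 0.447 0.02 -0.995 -0.034' 1 25
python3 -m crank '0 0 0 0 0 0;0 0 0 0 0 0;0 0 0 0 0 0'
python3 - <<'E'
from h import *
C=cam('wrist');p,d=capture('wrist')
cv2.imwrite('pics/w3.png',p[:,:,::-1])
P=C[2].T@(np.array([.509,.043,.009])-C[3]);ex=cv2.projectPoints(P.reshape(1,3),np.zeros(3),np.zeros(3),C[0],C[1])[0].ravel();print(ex)
g=p.max(2);hsv=cv2.cvtColor(p,cv2.COLOR_RGB2HSV);u,v=ex.astype(int)
s=(slice(v-48,min(v+43,245)),slice(u-32,u+38));mm=((g<60)|(hsv[...,1]<60)|((hsv[...,0]<30)&(hsv[...,1]>90))).astype(np.uint8)
m=np.zeros(g.shape,np.uint8);m[s]=mm[s]
cs,_=cv2.findContours(m,cv2.RETR_EXTERNAL,cv2.CHAIN_APPROX_NONE);c=max(cs,key=cv2.contourArea);print(cv2.boundingRect(c))
r=cv2.minAreaRect((onz(C,c[:,0],.009)[:,:2]*1000).astype(np.float32));print(r,pose()[0])
E
```

```text
clock: 9.47
position: [0.5063, 0.0787, 0.1968]
ee_rot: [0.713, 0.702, -0.0, -0.004]
ft_force: [0.7, 0.5, -0.3]
finger_gap: 0.0871
gripper_force: 0.0
clock: 9.72
position: [0.5074, 0.0747, 0.1982]
ee_rot: [0.713, 0.701, -0.001, -0.003]
ft_force: [0.4, 0.1, 0.2]
finger_gap: 0.0874
gripper_force: 0.0
[255.39261199 213.04536897]
(234, 178, 46, 67)
((509.3311462402344, 43.775657653808594), (75.3940658569336, 45.397769927978516), 87.42323303222656) [0.50769961 0.07417304 0.19853132]
```

View pics/w3.png

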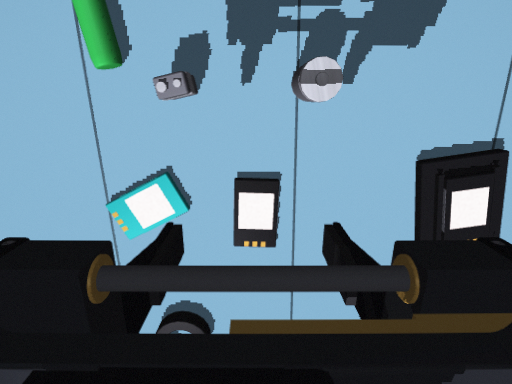

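Wrist view: dark pack b is at (256,212), the turquoise one at (148,205) is clear of the fingers, and the charger's pack is at (470,208). Going down on b.

```bash
python3 - <<'E'
from h import *
row([.5103,.0725,.0715],frame([0,0,-1],[1,-.035,0]))
E
```

```text
row [-0.0021  0.0032  0.127 ] [-0.006 -0.005  0.02 ] rows>= 3.0 0.1
```

```bash
python3 -m crank '-0.002 0.003 0.04 -0.006 -0.005 0.02;-0.002 0.003 0.08 -0.006 -0.005 0.02;-0.002 0.003 0.1 -0.006 -0.005 0.02;-0.002 0.003 0.115 -0.006 -0.005 0.02;-0.002 0.003 0.127 -0.006 -0.005 0.02;-0.002 0.003 0.127 -0.006 -0.005 0.02;-0.002 0.003 0.127 -0.006 -0.005 0.02;-0.002 0.003 0.127 -0.006 -0.005 0.02'
python3 -m crank '0 0 0 0 0 0;0 0 0 0 0 0;0 0 0 0 0 0;0 0 0 0 0 0;0 0 0 0 0 0;0 0 0 0 0 0;0 0 0 0 0 0;0 0 0 0 0 0' -1 25
python3 -m crank '0 0 -0.03 0 0 0;0 0 -0.07 0 0 0;0 0 -0.11 0 0 0;0 0 -0.15 0 0 0;0 0 -0.19 0 0 0;0 0 -0.23 0 0 0;0 0 -0.25 0 0 0;0 0 -0.25 0 0 0'
python3 - <<'E'
from h import *
a,_=post(.10)
row([.497,-.20,.34],pose()[1])
row(*post(.10,tz=.069))
E
```

```text
clock: 10.43
position: [0.5106, 0.0726, 0.0719]
ee_rot: [0.72, 0.694, 0.0, 0.001]
ft_force: [0.2, -1.1, -0.5]
finger_gap: 0.0871
gripper_force: 0.0
clock: 11.1
position: [0.5103, 0.0741, 0.0716]
ee_rot: [0.719, 0.695, 0.0, 0.0]
ft_force: [1.2, -0.1, 0.5]
finger_gap: 0.0454
gripper_force: 25.0
clock: 11.77
position: [0.5115, 0.0743, 0.3269]
ee_rot: [0.719, 0.695, 0.004, 0.002]
ft_force: [-0.2, 0.4, -0.5]
finger_gap: 0.0456
gripper_force: 25.0
row [-0.2746 -0.0052 -0.0138] [0. 0. 0.] rows>= 6.6 0.0
row [-0.3483 -0.0052  0.0582] [0.003 0.997 0.023] rows>= 8.5 6.3
```

```bash
python3 -m crank '-0.275 -0.005 -0.014 0 0 0;-0.275 -0.005 -0.014 0 0 0;-0.275 -0.005 -0.014 0 0 0;-0.275 -0.005 -0.014 0 0.2 0;-0.275 -0.005 -0.014 0 0.4 0;-0.275 -0.005 -0.014 0 0.6 0.01;-0.275 -0.005 -0.014 0 0.8 0.02;-0.3 -0.005 0.02 0.003 0.997 0.023;-0.348 -0.005 0.056 0.003 0.997 0.023;-0.348 -0.005 0.056 0.003 0.997 0.023;-0.348 -0.005 0.056 0.003 0.997 0.023;-0.348 -0.005 0.056 0.003 0.997 0.023'
python3 - <<'E'
from h import *
p,d=capture('wrist');C=cam('wrist');q,R=pose()
vv,uu=np.mgrid[236:305,225:285];dd=d[vv,uu].ravel();P=(depthpts(C,np.c_[uu.ravel(),vv.ravel()],dd)-q)@R
P=P[(P[:,2]>.05)&(P[:,2]<.085)];A=np.c_[P[:,0],np.ones(len(P))];print('pack top',np.linalg.lstsq(A,P[:,2],rcond=None)[0])
row(*post(.10,tz=.0665));row(*post(.066,tz=.0665));print(q)
E
```

```text
clock: 12.77
position: [0.4926, -0.2747, 0.2626]
ee_rot: [0.672, 0.634, 0.273, -0.267]
ft_force: [0.6, 0.5, -0.3]
finger_gap: 0.0454
gripper_force: 25.0
pack top [-0.00238245  0.0617793 ]
row [0.0023 0.0017 0.0002] [-0.008  0.002 -0.009] rows>= 0.1 0.1
row [-0.0317  0.0019  0.0003] [-0.008  0.002 -0.009] rows>= 0.8 0.1
[ 0.49347831 -0.27340664  0.26459234]
```

```bash
python3 -m crank '0 0.002 0 -0.008 0.002 -0.009;-0.01 0.002 0 -0.008 0.002 -0.009;-0.02 0.002 0 -0.008 0.002 -0.009;-0.026 0.002 0 -0.008 0.002 -0.009;-0.03 0.002 0 -0.008 0.002 -0.009;-0.034 0.002 0 -0.008 0.002 -0.009;-0.034 0.002 0 -0.008 0.002 -0.009'
python3 - <<'E'
from h import *
row(*post(.016,tz=.0665));print(bot.state()['ft_force'])
E
```

```text
clock: 13.4
position: [0.4938, -0.2982, 0.2408]
ee_rot: [0.669, 0.637, 0.277, -0.264]
ft_force: [-0.9, -0.0, -0.3]
finger_gap: 0.0453
gripper_force: 25.0
row [-0.0474  0.0001  0.0009] [0.    0.001 0.001] rows>= 1.1 0.0
[-0.89290362 -0.02444996 -0.28733902]
```

```bash
python3 -m crank '-0.004 0 0 0 0 0;-0.008 0 0 0 0 0;-0.012 0 0 0 0 0;-0.016 0 0 0 0 0;-0.016 0 0 0 0 0'
python3 - <<'E'
from h import *
row(*post(.016,tz=.0665));print(bot.state()['ft_force'])
E
```

```text
clock: 13.82
position: [0.4932, -0.3097, 0.2293]
ee_rot: [0.669, 0.637, 0.277, -0.263]
ft_force: [-0.4, -0.1, -1.0]
finger_gap: 0.0455
gripper_force: 25.0
row [-0.0312  0.0002  0.0009] [0.001 0.001 0.   ] rows>= 0.7 0.0
[-0.37764392 -0.05895684 -1.04991448]
```

```bash
python3 -m crank '-0.005 0 0 0 0 0;-0.01 0 0 0 0 0;-0.015 0 0 0 0 0;-0.019 0 0 0 0 0;-0.023 0 0 0 0 0;-0.027 0 0 0 0 0;-0.032 0 0 0 0 0;-0.032 0 0 0 0 0;-0.032 0 0 0 0 0'
```

```text
clock: 14.57
position: [0.4923, -0.3319, 0.2073]
ee_rot: [0.669, 0.637, 0.277, -0.263]
ft_force: [-0.6, -0.5, -1.4]
finger_gap: 0.0454
gripper_force: 25.0
```

```bash
python3 -m crank '0 0 0 0 0 0;0 0 0 0 0 0;0 0 0 0 0 0;0 0 0 0 0 0;0 0 0 0 0 0;0 0 0 0 0 0;0 0 0 0 0 0;0 0 0 0 0 0' 0.5
python3 -m crank '0.02 0 -0.02 0 0 0;0.04 0 -0.05 0 0 0;0.06 0 -0.1 0 0 0;0.08 0 -0.15 0 0 0;0.08 0 -0.15 0 0 0;0.08 0 -0.15 0 0 0;0.08 0 -0.15 0 0 0;0.08 0 -0.15 0 0 0' 0.5
python3 - <<'E'
from h import *
p,d=capture('scene');k=p[90:180,95:215,::-1]
t,_=capture('top');k2=t[150:300,120:512,::-1]
a=cv2.resize(k,None,fx=4,fy=4,interpolation=cv2.INTER_CUBIC);b=cv2.resize(k2,(480,184))
cv2.imwrite('pics/s3.png',np.r_[a,b])
E
```

```text
clock: 15.23
position: [0.4924, -0.3317, 0.2076]
ee_rot: [0.669, 0.638, 0.277, -0.263]
ft_force: [0.6, 0.2, 0.5]
finger_gap: 0.0655
gripper_force: 0.0
clock: 15.9
position: [0.4897, -0.3807, 0.3693]
ee_rot: [0.669, 0.637, 0.277, -0.264]
ft_force: [-0.4, 0.4, -0.6]
finger_gap: 0.0652
gripper_force: 0.0
```

View pics/s3.png

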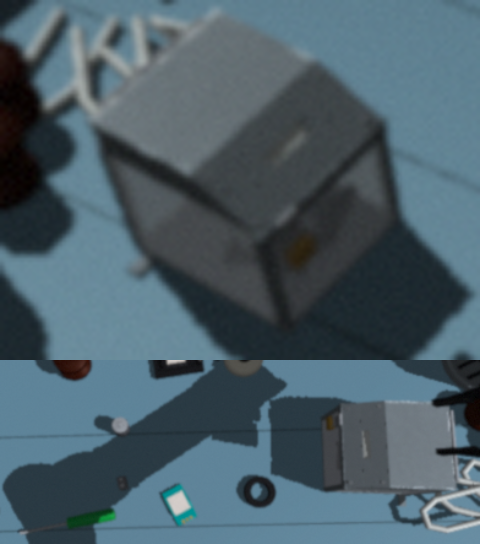

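The slot looks clear and the streak unchanged at (292,148). The second pack shows inside behind the front wall at (335,215). I'll confirm the flap numerically from the same wrist viewpoint as before.

```bash
python3 - <<'E'
from h import *
row([.4947,-.3569,.3969],Ro.from_quat([.709,.705,-.001,0]).as_matrix())
E
```

```text
row [ 0.0365  0.0037 -0.0031] [ 0.022 -1.004 -0.05 ] rows>= 0.9 6.3
```

```bash
python3 -m crank '0.036 0.004 -0.003 0.022 -1 -0.05;0.036 0.004 -0.003 0.022 -1 -0.05;0.036 0.004 -0.003 0.022 -1 -0.05;0.036 0.004 -0.003 0.022 -1 -0.05;0.036 0.004 -0.003 0.022 -1 -0.05;0.036 0.004 -0.003 0.022 -1 -0.05;0.036 0.004 -0.003 0.022 -1 -0.05;0.036 0.004 -0.003 0.022 -1 -0.05;0.036 0.004 -0.003 0.022 -1 -0.05;0.036 0.004 -0.003 0.022 -1 -0.05'
python3 - <<'E'
from h import *
p,d=capture('wrist');f=np.load('w2.npz')
for P,D in ((f['p'],f['d']),(p,d)):
    g=P.min(2);s=g[98:134,215:292];m=(s>np.median(g[95:130,200:225])+35);v,u=np.nonzero(m)
    print(m.sum(),u.min()+215,u.max()+215,v.min()+98,v.max()+98,'min',s.min(),(s<100).sum())
    print(D[108:126:3,252],g[106:128:2,252])
E
```

```text
clock: 16.83
position: [0.4945, -0.358, 0.397]
ee_rot: [0.71, 0.705, 0.0, -0.001]
ft_force: [-0.2, -0.4, 0.0]
finger_gap: 0.0654
gripper_force: 0.0
206 230 274 111 117 min 93 1
[0.33344963 0.33189854 0.33559832 0.33432603 0.33535403 0.32954928] [138 140 104 182 224 206 139 141 141 136 136]
204 230 274 111 117 min 94 12
[0.33464065 0.33264682 0.33624005 0.33566362 0.33383685 0.32984227] [132 132  98 187 215 198 133 136 132 130 131]
```

The slot and flap read the same as before posting, so the flap is shut and both packs are inside.

```bash
python3 -c "
from bench import bot
print(bot.job_done())"
```

```text
the job is handed in; nothing more can be done
None
```

Both loose packs are in the collecting box and the flap reads shut; each went in with about 1–1.5 N at the wrist, nothing else was touched, and I handed the job in at about 17 s.

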